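# Draw the stuck magnet cartridge out of a closet-door catch block

### The arm

A 7-joint arm with a two-finger parallel gripper is mounted at the origin on the work surface. World frame = base frame: x ahead of the robot, y to its left, z up, the work surface at z = 0. Lengths are in mm, angles in degrees, forces in N, time in s.
With the tool pointing down it reaches from about 425 to 800 mm from the base axis. Payload 8.3 kg.
Tool frame: the origin (TCP) lies midway between the tips of the shut fingers; the grasp point (between the pads) lies 19 mm behind it; x points along the fingers, z is the direction in which the jaws open and shut, and the axes are right-handed (so a half turn about x gives the same grasp; the last joint's range is limited). The gripper opens to 85 mm and grips with 20 to 120 N. Pads are 22 mm wide; open, the fingers measure 114 mm over their backs; the gripper's body (76 mm by 85 mm) begins 54 mm behind the grasp point. The pads swing forward as they close: fully open they stand 13 mm farther back than shut.
Start: joints at [-75.968, 21.967, 0.94, 78.501, -0.361, 79.538, -2.664], TCP at [189.3, 595.625, 231.279] pointing down, gripper open.
Joint ranges: [-169.22, 169.22], [-14.56, 117.87], [-87.37, 89.26], [10.42, 133.3], [-82.24, 262.24], [0.94, 117.77], [-172.7, 172.7]. Speed limits (degrees/s): [136.94, 136.94, 172.46, 172.46, 180, 180, 180].

### API

Orientations are given as a 3x3 rotation matrix whose columns are the frame's x, y, z axes.
In Python, from rig import sensors, optics, ticket, nets gives the robot as it stands.
- The arm moves only by the shell command python3 -m inch 'ROWS' [FORCE]. ROWS is JSON, a list of rows, each a list of 7 numbers: the shift along the tool's x, y, z in m, then the turn, a rotation vector about the tool's x, y, z in degrees, then the opening in per cent of the stroke, from 0 (shut) to 100 (fully open). A call has 1 to 8 rows; each row shifts and turns the commanded pose from where the row before left it, along the tool's axes as they then stand; what a row does not reach is not made up. A row lasts 1/12 s, in which the tool goes at most 41.7 mm and 7.16 degrees, less where a joint would pass 70% of its speed; a pose out of reach is approached as far as the arm can. A call with a gripper value outside its range is refused whole. The fingers move at their own pace and stop on an object; FORCE is the grip in N (left out, the last holds). Time passes only in rows, so rows that do not move let the fingers close. It gives the time, the measured TCP pose, the force and the opening at its end, in the units of the state.
- sensors.sense(): the state, without advancing time (a new reading comes with each control period).
- optics.get_image(name): name is "side" or "top"; returns the picture (420x560x3 uint8, red, green, blue); there is no depth.
- optics.camera_params(name): a dict with "vfov" (degrees; the focal length in pixels is half the picture's height over the tangent of half this angle, whatever the lens; pixels are square), "cx", "cy" (the principal point, pixels), "extrinsics" (4x4, takes a point from world to camera coordinates). Camera axes: x right, y up, looking along -z (the intrinsics and any distortion apply to the point x, -y, -z); pixel columns grow to the right and rows downward; lengths in mm; the calibration is good to about 2 mm. A picture is of the moment at which its call begins. camera_params takes no time and is no camera call.
- ticket.sign_off(): hands the job in, once; it reports no verdict.
Trained networks look in the newest picture that a camera, given by its name, has taken for a name from the list of things; names that differ only in an ending like _2 or _b are one class to them, and where a whole thing is asked for, a point or a joint stands for the part that bears it (a point fixed in the world has none). Each returns a list of dicts, best first, with "conf" (0 to 1); they miss things now and then, are a little off and sometimes report something else, mostly with a low value. They report only what shows in the picture. A call takes as long as a camera call. They do not tell look-alikes from the thing itself.
- nets.recognise(camera, query): "extent" ([centre column, centre row, width, height] in pixels, round what is visible of it).
The state is a dict: "t": time; "joints": joint angles; "joint_vel": joint speeds; "effort": joint torques, N m; "eef_pos": TCP position; "eef_rot": TCP orientation; "wrist_force": force on the tool from outside, world axes, zero at the start; "torque": the same for the moment, N m; "finger_gap": opening from 0.0 (shut) to 1.0 (fully open).
Only numpy, scipy, OpenCV 4.12 (cv2) and the standard library are available. Lean on these libraries where they do the work, as an engineer would, in place of code of your own. Each camera call takes 0.05 s, during which the arm holds its last target.

### The job

The magnet cartridge of the closet door's catch is stuck in its wooden block: take the orange-handled puller from its rack, search by feel with its cross bar for the slot in the brass insert inside the cartridge, lower it to the insert's floor and turn it about a quarter turn clockwise (seen from above) so that it locks. Then draw the cartridge straight up out of the block, set it down (not dropped) upright in the blue tray with the puller still in it, and let go. Go gently (keep the force between puller and cartridge under 30 N), handle the cartridge only with the puller, and leave the other things alone.

Things in the scene. Friction and masses are not known exactly. Their poses are not given: they have to be found in the camera images.
- bore (a point): Centre of the bore mouth in the top of the catch block: light wood with a steel face plate, 110 x 110 x 62 mm high, fixed; this point is on the top face, z up. The square bore (41.6 mm wide, 46 mm deep, sides along x and y) holds the cartridge flush with the top. Sprung shoes in its y walls grip the cartridge: drawing it out takes roughly 6 to 16 N.
- cartridge: The stuck cartridge: black box 40 x 40 x 46 mm, about 190 g, steel foot; origin at the centre of its underside, z up. In its open well (32 x 32 mm) sits a brass insert, held by strong friction, whose depth and slot angle differ between cartridges and are not measured: its upper face lies 11 to 21 mm below the cartridge's top, its chamber floor 13 mm lower (24 to 34 mm below the top).
- cartridge_top (a point): Centre of the cartridge's top rim, 46 mm above its underside; axes of the cartridge. Insert, from its upper face down: lip 4 mm thick with a centred straight slot 27 x 9 mm, its length along the cartridge's x axis give or take 37 degrees; chamber 9 mm high; floor. Under the lip two thread ramps slope down 2 mm in the clockwise sense (from above) and end at stops.
- puller_grip (a point): Centre of the puller's orange handle: block 16 mm (x) by 30 mm (y) by 52 mm high, to be taken across its 16 mm from above; axes of the puller, z up along the rod. Below it a steel collar (36 mm wide, 5 mm thick, underside 31 mm below this point), a 7 mm rod, and the cross bar with its underside 86 mm below this point. 90 g.
- puller_bar (a point): Centre of the underside of the puller's steel cross bar, 86 mm below puller_grip: bar 23 mm long (x), 6 mm wide (y), 6 mm high; axes of the puller. It passes the slot within about 6 degrees of its line. Resting on the chamber floor it turns clockwise about 90 degrees to the stop and then has about 1 mm of play; 60 to 85 degrees hold it. It does not turn anticlockwise.
- puller: The whole puller; origin and axes those of puller_bar.
- rack: Grey plastic rack, fixed, 80 x 80 x 72 mm high, origin at the centre of its underside; a 29 x 13 mm hole (long side along x), 62 mm deep, in which the puller hangs by its collar, handle up; lift it at least 60 mm to clear.
- tray: Blue open tray, fixed, 150 (x) x 130 (y) x 22 mm high, walls and floor 4 mm; origin at the centre of its underside.
- shoe_brush: Bystander: bamboo shoe brush, 150 x 50 x 38 mm, lying bristles down; origin at its underside; leave it alone.
- carpet_rake: Bystander: small aluminium carpet rake lying flat, about 280 mm long, head 120 mm wide, 22 mm high; origin at its underside; leave it alone.
- spray_bottle: Bystander: white bottle with green cap, 66 mm wide, 190 mm high; origin at its underside; leave it alone.
- screw_jar: Bystander: glass jar with steel lid, 60 mm wide, 75 mm high; origin at its underside; leave it alone.
- screwdriver: Bystander: screwdriver lying flat; origin at its underside; leave it alone.
- spare_cartridge: Bystander: spare new cartridge, white box 40 x 40 x 46 mm, standing at the back; origin at its underside; leave it alone.
- polish_tin: Bystander: flat steel tin, 64 mm wide, 25 mm high; origin at its underside; leave it alone.
There are look-alikes about, which are no part of the job. Leave any purple look-alike of the cartridge alone. Leave any turquoise look-alike of the puller alone.

How it is judged (in metres and radians):
On the way, in this order (a step that is already met when the one before it is completed fails the run):
1. the puller's bar has passed down through the slot into the insert's chamber (z of puller_bar in the frame of cartridge_top below -0.0225 m and horizontal distance between puller_bar and cartridge_top below 0.007 m), for 0.1 s.
2. the cartridge has left the block straight upwards on the puller (underside above the block's top, within 12 mm of the bore's axis, tilted less than 0.17 rad) (z of cartridge in the frame of bore above 0.001 m and horizontal distance between cartridge and bore below 0.012 m and angle between cartridge's own z axis and vertical below 0.17 rad).
3. the cartridge is set down in the tray while the puller is still held (contact force between cartridge and tray above 0.4 N and contact force between the fingers and puller above 1 N and height (world z) of cartridge below 0.015 m), for 0.05 s.
At the end, for the whole second after the job is handed in: The cartridge stands upright (within 0.12 rad) and at rest on the floor of the blue tray, its centre within 60 mm (x) and 50 mm (y) of the tray's centre, with the puller's bar still in its insert (more than 22.5 mm below its top); nothing is held (x of cartridge in the frame of tray between -0.06 and 0.06 m and y of cartridge in the frame of tray between -0.05 and 0.05 m and height (world z) of cartridge below 0.012 m and angle between cartridge's own z axis and vertical below 0.12 rad and linear speed of cartridge below 0.02 m/s and linear speed of puller below 0.03 m/s and z of puller_bar in the frame of cartridge_top below -0.0225 m and horizontal distance between puller_bar and cartridge_top below 0.012 m); the robot touches nothing.
It fails at once if more than 30 N between the puller and the cartridge (contact force between puller and cartridge above 30 N).
It fails at once if the fingers touch the cartridge (contact force between the fingers and cartridge above 1 N).
It fails at once if one of the other things is shifted by more than 15 mm (distance of any of shoe_brush, carpet_rake, spray_bottle, screw_jar, screwdriver, spare_cartridge, polish_tin from where it was at the start of the episode above 0.015 m).
It also fails if it takes over 72 s, if anything falls off the work surface, if the arm or the gripper's body presses on something with over 40 N, if the wrist force passes 120 N, or if a joint passes its speed limit or range.

## Working session

There is one attempt and no reset: what is moved stays moved. The work goes in short steps, Python scripts to look and compute and a shell command to move; the robot and the scene stay as the last step left them, time stands still between calls to the robot, and variables do not carry over. Pictures are saved under pics/ and viewed, and the job is handed in when it is done.

```bash
ls; mkdir -p pics; python3 - <<'E'
from rig import sensors, optics, nets
import cv2
for n in ("side","top"):
    im=optics.get_image(n); cv2.imwrite(f"pics/{n}0.png",im[:,:,::-1])
    print(n,optics.camera_params(n))
s=sensors.sense(); print(s)
E
```

```text
pics
side {'vfov': 45.39542824659807, 'cx': 275.0912867217957, 'cy': 209.1494111346392, 'extrinsics': array([[-8.04167852e-01,  5.94145064e-01,  1.74845544e-02,
         4.35333564e+02],
       [-3.68224854e-01, -5.21047703e-01,  7.70012823e-01,
         1.36129848e+02],
       [ 4.66609605e-01,  6.12781310e-01,  6.37788791e-01,
        -1.83668136e+03],
       [ 0.00000000e+00,  0.00000000e+00,  0.00000000e+00,
         1.00000000e+00]])}
top {'vfov': 56.31175427532271, 'cx': 282.37310169330556, 'cy': 214.7454356039113, 'extrinsics': array([[ 2.85719439e-02, -9.99213888e-01,  2.74818103e-02,
        -1.84107620e+01],
       [ 9.82516693e-01,  3.31331934e-02,  1.83202455e-01,
        -5.47703938e+02],
       [-1.83968998e-01,  2.17668871e-02,  9.82691005e-01,
        -9.81891658e+02],
       [ 0.00000000e+00,  0.00000000e+00,  0.00000000e+00,
         1.00000000e+00]])}
{'t': 0.1, 'joints': array([-75.96789267,  22.01070643,   0.94001181,  78.55487703,
        -0.35914038,  79.53922038,  -2.66519344]), 'joint_vel': array([ 0.04924428, -0.10726044,  0.08860549, -0.04488925, -0.0793874 ,
       -0.00372183, -0.08143703]), 'effort': array([ 4.13447589e-03, -6.29140306e+01,  8.47921930e-01, -3.72757459e+01,
        1.68722018e-02,  1.04638195e-02,  1.07532748e-05]), 'eef_pos': array([189.20932858, 595.19178666, 230.37942228]), 'eef_rot': array([[-4.72488103e-04, -9.53007679e-01,  3.02945771e-01],
       [-1.71504042e-03,  3.02946131e-01,  9.53006139e-01],
       [-9.99998418e-01, -6.92801778e-05, -1.77758513e-03]]), 'wrist_force': array([1.83285192, 0.17925842, 0.5001982 ]), 'torque': array([ 0.0131742 , -0.02034642,  0.01541694]), 'finger_gap': 0.9992004346143999}
```

View pics/side0.png

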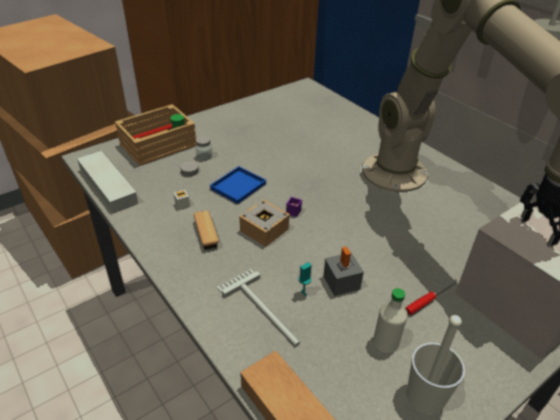

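View pics/top0.png

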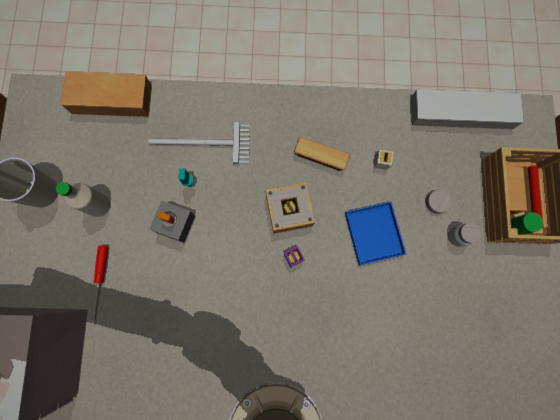

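The top view shows the orange puller in its rack at about (167,217), the block at (290,207) and the tray at (375,233). The look-alikes are the turquoise one at (186,177) and the purple one at (293,257).

```bash
cat > h.py <<'E'
import numpy as np, cv2
from rig import sensors, optics, nets, ticket
P={n:optics.camera_params(n) for n in("side","top")}
def f(n): return 210/np.tan(np.radians(P[n]["vfov"]/2))
def proj(n,p):
    E=P[n]["extrinsics"]; c=E[:3,:3]@np.asarray(p,float)+E[:3,3]
    return np.array([P[n]["cx"]+f(n)*c[0]/-c[2],P[n]["cy"]-f(n)*c[1]/-c[2]])
def ray(n,uv):
    E=P[n]["extrinsics"]; R=E[:3,:3];t=E[:3,3]
    d=np.array([(uv[0]-P[n]["cx"])/f(n),-(uv[1]-P[n]["cy"])/f(n),-1])
    return -R.T@t,R.T@d
def onz(n,uv,z):
    o,d=ray(n,uv); return o+d*(z-o[2])/d[2]
def tri(a,b):
    A=[];B=[]
    for n,uv in(("side",a),("top",b)):
        o,d=ray(n,uv);d=d/np.linalg.norm(d);M=np.eye(3)-np.outer(d,d);A.append(M);B.append(M@o)
    return np.linalg.lstsq(np.vstack(A),np.hstack(B),rcond=None)[0]
E
python3 - <<'E'
from h import *
np.set_printoptions(precision=1,suppress=True)
for n in("side","top"):
    im=optics.get_image(n)
    for q in("puller","puller_grip","rack","cartridge","cartridge_top","tray","screwdriver","spray_bottle"):
        print(n,q,[(np.round(d["extent"],1).tolist(),round(d["conf"],2)) for d in nets.recognise(n,q)][:3])
def crop(n,c,w,k,name):
    im=optics.get_image(n)[:,:,::-1];x,y=c
    cv2.imwrite(name,cv2.resize(im[y-w:y+w,x-w:x+w],None,fx=k,fy=k,interpolation=cv2.INTER_CUBIC))
crop("top",(172,215),32,9,"pics/c1.png");crop("top",(290,207),32,9,"pics/c2.png")
crop("side",(343,268),36,8,"pics/c3.png");crop("side",(265,218),36,8,"pics/c4.png")
a=[cv2.imread(f"pics/c{i}.png") for i in(1,2,3,4)]
a=[cv2.resize(x,(300,300)) for x in a]
cv2.imwrite("pics/m1.png",np.vstack([np.hstack(a[:2]),np.hstack(a[2:])]))
E
```

```text
side puller [([305.2, 280.9, 12.7, 35.9], 0.72), ([345.0, 258.2, 12.0, 19.9], 0.64), ([420.4, 304.5, 31.9, 23.7], 0.44)]
side puller_grip [([307.1, 279.5, 12.9, 32.4], 0.86), ([343.8, 260.1, 12.2, 23.9], 0.67)]
side rack [([344.5, 275.4, 39.4, 41.1], 0.69)]
side cartridge [([265.3, 213.8, 18.4, 11.7], 0.69), ([189.9, 168.8, 21.3, 16.2], 0.58), ([293.8, 205.0, 16.7, 19.0], 0.52)]
side cartridge_top [([294.0, 205.8, 21.8, 20.9], 0.5), ([265.8, 216.1, 13.4, 12.9], 0.42)]
side tray [([238.2, 185.4, 59.4, 39.1], 0.79)]
side screwdriver [([421.5, 302.9, 29.6, 22.4], 0.91)]
side spray_bottle [([389.1, 320.9, 30.6, 66.2], 0.65), ([205.1, 230.4, 23.6, 37.6], 0.17)]
top puller [([169.2, 218.6, 15.9, 12.1], 0.69), ([375.5, 232.5, 62.3, 64.3], 0.67), ([185.1, 176.8, 20.4, 18.2], 0.57)]
top puller_grip [([188.2, 176.2, 11.9, 18.4], 0.67), ([167.6, 223.3, 19.7, 17.7], 0.5)]
top rack [([172.4, 221.5, 42.4, 41.0], 0.88)]
top cartridge [([292.9, 256.3, 25.8, 20.0], 0.84), ([291.0, 203.7, 15.3, 18.8], 0.76), ([169.1, 221.1, 19.1, 14.1], 0.74)]
top cartridge_top [([293.9, 255.9, 17.0, 23.5], 0.62), ([288.9, 204.6, 14.6, 14.1], 0.52)]
top tray [([374.4, 232.0, 62.3, 65.3], 0.8), ([323.1, 155.4, 55.9, 32.2], 0.71), ([197.8, 143.2, 104.5, 44.6], 0.63)]
top screwdriver [([101.0, 282.2, 16.1, 67.2], 0.71)]
top spray_bottle [([82.9, 201.2, 53.3, 29.0], 0.72)]
```

View pics/m1.png

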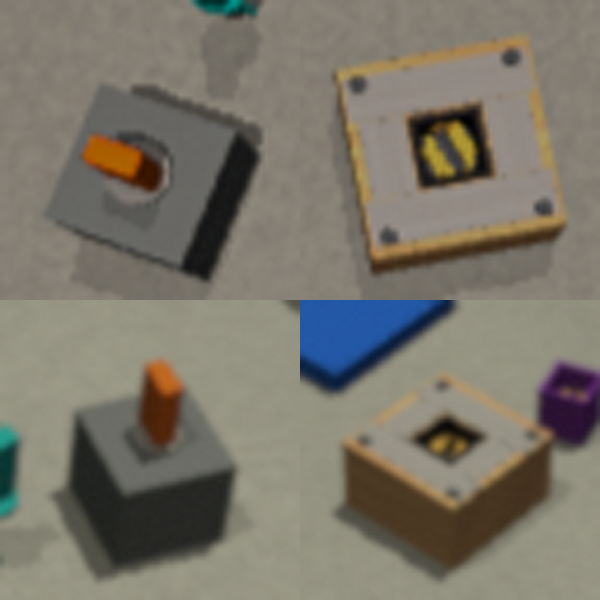

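```bash
cat >> h.py <<'E'
def rect(n,im,c,w,z,k):
    # x up, y left, centred c, half width w mm, k px/mm
    H,_=cv2.findHomography(np.float32([[0,0],[2*w*k,0],[2*w*k,2*w*k],[0,2*w*k]]),
      np.float32([proj(n,(c[0]+w,c[1]+w,z)),proj(n,(c[0]+w,c[1]-w,z)),proj(n,(c[0]-w,c[1]-w,z)),proj(n,(c[0]-w,c[1]+w,z))]))
    S=int(2*w*k); return cv2.warpPerspective(im,H,(S,S),flags=cv2.INTER_CUBIC|cv2.WARP_INVERSE_MAP)
E
python3 - <<'E'
from h import *
np.set_printoptions(precision=1,suppress=True)
print("rack",onz("top",(172.4,221.5),50), onz("side",(344.5,275),40))
print("grip",tri((344.5,259),(166,217)),tri((345,253),(165,217)))
print("bore",onz("top",(290,205),62),onz("side",(265.5,215),62),tri((265.5,215),(290,205)))
print("tray",onz("top",(374.6,232.5),15),onz("side",(238,185),12))
cs={"rack":onz("top",(172,217),72),"bore":onz("top",(290,205),62)}
out=[]
for nm,z in(("rack",72),("bore",62)):
    c=np.round(cs[nm][:2]);print(nm,c);r=[]
    for n in("top","side"):
        im=optics.get_image(n)[:,:,::-1]
        a=rect(n,im,c,75,z,2.6)
        for v in range(-50,75,25):
            q=int((75-v)*2.6);cv2.line(a,(q,0),(q,6),(0,0,255),1);cv2.line(a,(0,q),(6,q),(0,0,255),1)
        r.append(a)
    out.append(np.hstack(r))
o=np.vstack(out);print(o.shape);cv2.imwrite("pics/r1.png",o[:, :])
cv2.imwrite("pics/r1.png",cv2.resize(o,(600,600)))
E
```

```text
rack [520.6 284.6  50. ] [524.5 298.   40. ]
grip [524.3 289.5  95.2] [521.5 286.4 113.7]
bore [572.5 -20.3  62. ] [568.6 -14.5  62. ] [570.1 -18.   61.4]
tray [ 514.1 -254.4   15. ] [ 518.3 -247.8   12. ]
rack [529. 281.]
bore [573. -20.]
(780, 780, 3)
```

View pics/r1.png

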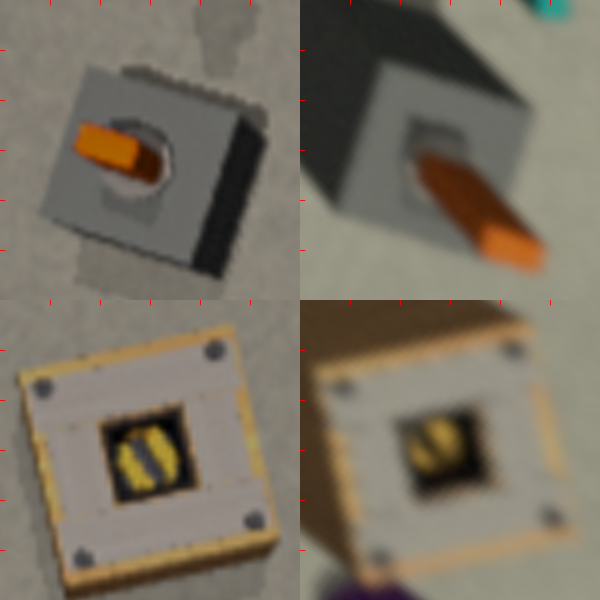

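```bash
cat > fit.py <<'E'
from h import *
from scipy.optimize import differential_evolution
np.set_printoptions(precision=2,suppress=True)
def edgefit(n,im,c0,hx,hy,z,yaw0,r=14,ry=8,sides=range(4),d=1.5,verbose=True):
    im=cv2.GaussianBlur(im,(0,0),.7).astype(np.float32)
    t=np.linspace(-.85,.85,25)
    def samp(pts):
        uv=np.array([proj(n,p) for p in pts],np.float32)
        return cv2.remap(im,uv[:,0].reshape(1,-1),uv[:,1].reshape(1,-1),cv2.INTER_LINEAR)[0]
    def cost(q):
        c,s=np.cos(np.radians(q[2])),np.sin(np.radians(q[2]));tot=0
        for k in sides:
            def L(o):
                if k==0:a=np.c_[np.full(25,hx+o),t*hy]
                if k==1:a=np.c_[t*hx,np.full(25,hy+o)]
                if k==2:a=np.c_[np.full(25,-hx-o),t*hy]
                if k==3:a=np.c_[t*hx,np.full(25,-hy-o)]
                w=a@np.array([[c,s],[-s,c]])+q[:2]
                return np.c_[w,np.full(25,z)]
            tot+=np.minimum(np.linalg.norm(samp(L(d))-samp(L(-d)),axis=1),60).mean()
        return -tot
    R=differential_evolution(cost,[(c0[0]-r,c0[0]+r),(c0[1]-r,c0[1]+r),(yaw0-ry,yaw0+ry)],seed=1,maxiter=60,popsize=12,tol=1e-6)
    return R.x,R.fun
E
python3 - <<'E'
from fit import *
I={n:optics.get_image(n) for n in("top","side")}
for n in I:
    print(n,"rack",edgefit(n,I[n],(523,287),40,40,72,-17))
    print(n,"block",edgefit(n,I[n],(573,-20),55,55,62,10))
    print(n,"bore",edgefit(n,I[n],(573,-20),20.8,20.8,62,10,r=8))
    print(n,"tray",edgefit(n,I[n],(515,-252),75,65,22,10,r=15))
    print(n,"tray",edgefit(n,I[n],(515,-252),75,65,22,-80,r=15))
    print(n,"hand",edgefit(n,I[n],(523,287),8,15,129,-17,r=10))
E
```

```text
top rack (array([519.11, 287.71, -18.35]), np.float64(-120.48348236083984))
top block (array([570.89, -20.35,  12.75]), np.float64(-136.98863220214844))
top bore (array([570.48, -19.82,  13.46]), np.float64(-240.0))
top tray (array([ 512.81, -251.34,   14.81]), np.float64(-216.8390350341797))
top tray (array([ 505.26, -262.22,  -75.63]), np.float64(-110.94296264648438))
top hand (array([520.59, 286.44, -19.2 ]), np.float64(-208.95306396484375))
side rack (array([523.31, 288.89, -19.3 ]), np.float64(-108.75904083251953))
side block (array([571.61, -17.39,  13.13]), np.float64(-89.663818359375))
side bore (array([572.26, -16.72,  13.75]), np.float64(-167.4591064453125))
side tray (array([ 517.03, -250.91,   14.13]), np.float64(-115.70896911621094))
side tray (array([ 523.79, -240.46,  -75.21]), np.float64(-104.33355712890625))
side hand (array([524.9 , 290.11, -14.76]), np.float64(-125.85933685302734))
```

```bash
python3 - <<'E'
from fit import *
r=[]
for n,c in(("top",(571,-20)),("side",(572,-17))):
    im=optics.get_image(n)[:,:,::-1]
    a=rect(n,im,c,25,46,8);r.append(a)
o=np.hstack(r)
cv2.imwrite("pics/slot.png",o)
E
```

```text
(no output)
```

View pics/slot.png

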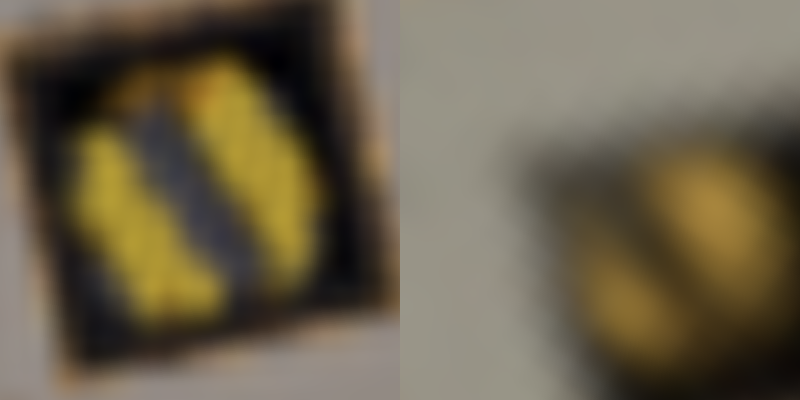

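Fits agree between the cameras to about 4 mm. The puller is at (522, 288) with yaw −18.5°, the bore at (571, −18.5) with yaw 13.4°, and the tray at (515, −251) with yaw 14.5°. The slot line is at about 30°. Moving over the rack.

```bash
cat > go.py <<'E'
import sys
from h import *
# usage: go.py x y z yaw -> tool-frame delta (mm) and turn about tool x
s=sensors.sense();p=s["eef_pos"];R=s["eef_rot"]
yaw=np.degrees(np.arctan2(R[1,2],R[0,2]))
print("t %.2f pos %s yaw %.2f tilt %.2f F %s M %s gap %.3f j %s"%(s["t"],np.round(p,1),yaw,np.degrees(np.arccos(-R[2,0])),np.round(s["wrist_force"],2),np.round(s["torque"],2),s["finger_gap"],np.round(s["joints"])))
if len(sys.argv)>1:
    x,y,z,w=map(float,sys.argv[1:5]); d=R.T@(np.array([x,y,z])-p)
    print("tool delta",np.round(d,1),"turn x %.2f"%-(w-yaw))
    # tilt correction: rotation vector (tool) to the wanted attitude
    from scipy.spatial.transform import Rotation as Ro
    c,q=np.cos(np.radians(w)),np.sin(np.radians(w))
    W=np.array([[0,-q,c],[0,c,q],[-1,0,0]])
    print("rotvec",np.round(np.degrees(Ro.from_matrix(R.T@W).as_rotvec()),2))
E
python3 -m inch '[[0,-0.0257,-0.012,0,0,0,100],[0,-0.0257,-0.012,0,0,0,100],[0,-0.0257,-0.012,0,0,0,100],[0,-0.0257,-0.012,0,0,0,100],[0,-0.0257,-0.012,0,0,0,100],[0,-0.0257,-0.012,0,0,0,100],[0,-0.0257,-0.012,0,0,0,100],[0,-0.0257,-0.012,0,0,0,100]]'
python3 -m inch '[[0,-0.0257,-0.012,0,0,0,80],[0,-0.0257,-0.012,0,0,0,70],[0,-0.0257,-0.012,0,0,0,60],[0,-0.0257,-0.012,0,0,0,50],[0,-0.0257,-0.012,0,0,0,50],[0,-0.0257,-0.012,0,0,0,50],[0,-0.0257,-0.012,0,0,0,50],[0,-0.0257,-0.012,0,0,0,50]]' 60
python3 go.py 522 288 220 -18.5
```

```text
t: 2.27
eef_pos: [357.1, 440.8, 231.5]
eef_rot: [[0.0, -0.953, 0.303], [0.0, 0.303, 0.953], [-1.0, -0.0, 0.0]]
wrist_force: [0.6, 1.2, 0.2]
finger_gap: 1.0
t: 2.93
eef_pos: [523.9, 287.1, 231.4]
eef_rot: [[0.0, -0.953, 0.303], [0.0, 0.303, 0.953], [-1.0, -0.0, 0.0]]
wrist_force: [0.5, 0.5, 1.0]
finger_gap: 0.504
t 2.93 pos [523.9 287.1 231.4] yaw 72.38 tilt 0.02 F [0.49 0.46 0.95] M [-0.04  0.   -0.01] gap 0.504 j [-43.  19.  15.  84.  -5.  78.  44.]
tool delta [11.4  2.1  0.3] turn x 90.88
rotvec [ 9.088e+01  2.000e-02 -1.000e-02]
```

```bash

python3 -m inch '[[0,0.002,0,7,0,0,50],[0,0,0,7,0,0,50],[0,0,0,7,0,0,50],[0,0,0,7,0,0,50],[0,0,0,7,0,0,50],[0,0,0,7,0,0,50],[0,0,0,7,0,0,50],[0,0,0,7,0,0,50]]' 
python3 -m inch '[[0,0,0,7,0,0,50],[0,0,0,7,0,0,50],[0,0,0,7,0,0,50],[0,0,0,7,0,0,50],[0,0,0,6.9,0,0,50],[0.02,0,0,0,0,0,50],[0.02,0,0,0,0,0,50],[0,0,0,0,0,0,50]]' 
python3 go.py 522 288 150 -18.5
python3 - <<'E'
from h import *
r=[]
for n in("top","side"):
    im=optics.get_image(n)[:,:,::-1]
    u,v=proj(n,(522,288,130)).astype(int)
    r.append(cv2.resize(im[v-50:v+50,u-50:u+50],(400,400),interpolation=cv2.INTER_CUBIC))
cv2.imwrite("pics/g1.png",np.hstack(r))
E
```

```text
t: 3.6
eef_pos: [521.1, 288.8, 231.3]
eef_rot: [[-0.0, -0.276, 0.961], [0.0, 0.961, 0.276], [-1.0, 0.0, -0.0]]
wrist_force: [0.3, 0.7, 1.0]
finger_gap: 0.5
t: 4.27
eef_pos: [519.2, 288.0, 187.5]
eef_rot: [[-0.005, 0.318, 0.948], [-0.003, 0.948, -0.318], [-1.0, -0.005, -0.004]]
wrist_force: [-0.6, 0.0, -0.3]
finger_gap: 0.501
t 4.27 pos [519.2 288.  187.5] yaw -18.51 tilt 0.34 F [-0.6   0.   -0.28] M [0.03 0.06 0.02] gap 0.501 j [-53.  21.  28.  88. -10.  74. -43.]
tool delta [37.5  1.   2.8] turn x -0.01
rotvec [-0.01 -0.21  0.26]
```

View pics/g1.png

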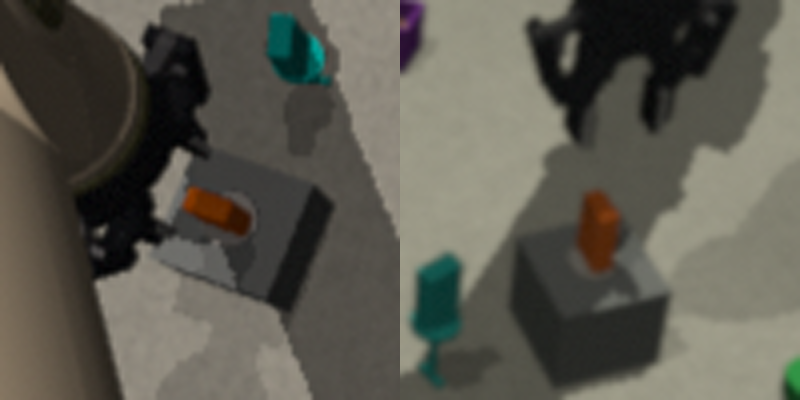

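Fingers at left (190,130)/(120,250) straddle the handle line, and the turquoise puller is well clear. Descending.

```bash

python3 -m inch '[[0.015,0.0005,0.001,0,0,0,50],[0.015,0.0005,0.001,0,0,0,50],[0.01,0,0.001,0,0,0,50],[0,0,0,0,0,0,50]]' 
python3 go.py 522 288 84 -18.5
```

```text
t: 4.7
eef_pos: [523.8, 288.3, 150.2]
eef_rot: [[-0.002, 0.318, 0.948], [-0.001, 0.948, -0.318], [-1.0, -0.002, -0.001]]
wrist_force: [-0.3, 0.5, -0.1]
finger_gap: 0.501
t 4.70 pos [523.8 288.3 150.2] yaw -18.53 tilt 0.12 F [-0.31  0.53 -0.11] M [-0.    0.    0.01] gap 0.501 j [-53.  23.  27.  91. -11.  69. -42.]
tool delta [66.2 -0.7 -1.5] turn x -0.03
rotvec [-0.03 -0.07  0.1 ]
```

```bash

python3 -m inch '[[0.015,0,-0.001,0,0,0,50],[0.015,0,0,0,0,0,50],[0.015,0,0,0,0,0,50],[0.012,0,0,0,0,0,50],[0.008,0,0,0,0,0,50],[0,0,0,0,0,0,50],[0,0,0,0,0,0,50]]' 
python3 go.py 522 288 84 -18.5
```

```text
t: 5.28
eef_pos: [523.5, 289.0, 86.6]
eef_rot: [[-0.0, 0.318, 0.948], [-0.0, 0.948, -0.318], [-1.0, -0.0, 0.0]]
wrist_force: [-0.6, -0.5, 0.2]
finger_gap: 0.499
t 5.28 pos [523.5 289.   86.6] yaw -18.54 tilt 0.01 F [-0.58 -0.49  0.16] M [ 0.01 -0.01  0.06] gap 0.499 j [-52.  26.  26.  95. -13.  62. -41.]
tool delta [ 2.6 -1.4 -1.1] turn x -0.04
rotvec [-0.04  0.    0.01]
```

```bash

python3 -m inch '[[0.0025,-0.001,-0.001,0,0,0,50],[0,0,0,0,0,0,40],[0,0,0,0,0,0,30],[0,0,0,0,0,0,25],[0,0,0,0,0,0,20],[0,0,0,0,0,0,15],[0,0,0,0,0,0,10],[0,0,0,0,0,0,5]]' 60
python3 go.py 522 288 84 -18.5
python3 -m inch '[[0,0,0,0,0,0,0],[0,0,0,0,0,0,0],[0,0,0,0,0,0,0],[0,0,0,0,0,0,0]]' 60
python3 go.py 522 288 84 -18.5
```

```text
t: 5.95
eef_pos: [522.3, 288.5, 84.2]
eef_rot: [[0.001, 0.318, 0.948], [0.0, 0.948, -0.318], [-1.0, 0.001, 0.0]]
wrist_force: [0.1, -0.6, 3.4]
finger_gap: 0.179
t 5.95 pos [522.3 288.5  84.2] yaw -18.53 tilt 0.04 F [ 0.14 -0.64  3.38] M [-0.06  0.05  0.01] gap 0.179 j [-52.  26.  26.  95. -13.  62. -40.]
tool delta [ 0.2 -0.6 -0.1] turn x -0.03
rotvec [-0.03  0.02 -0.03]
t: 6.28
eef_pos: [522.4, 288.5, 84.2]
eef_rot: [[0.001, 0.318, 0.948], [0.0, 0.948, -0.318], [-1.0, 0.001, 0.0]]
wrist_force: [-0.2, 0.4, 5.2]
finger_gap: 0.178
t 6.28 pos [522.4 288.5  84.2] yaw -18.53 tilt 0.05 F [-0.16  0.39  5.17] M [-0.05  0.08 -0.01] gap 0.178 j [-52.  26.  26.  95. -13.  62. -40.]
tool delta [ 0.2 -0.6 -0.2] turn x -0.03
rotvec [-0.03  0.03 -0.04]
```

```bash

python3 -m inch '[[-0.004,0,0,0,0,0,0],[-0.01,0,0,0,0,0,0],[-0.015,0,0,0,0,0,0],[-0.02,0,0,0,0,0,0],[-0.02,0,0,0,0,0,0],[-0.02,0,0,0,0,0,0],[-0.02,0,0,0,0,0,0],[-0.01,0,0,0,0,0,0]]' 60
python3 -m inch '[[0,0,0,0,0,0,0],[0,0,0,0,0,0,0]]'
python3 go.py 571 -18.5 200 30
python3 - <<'E'
from h import *
r=[]
s=sensors.sense();b=s["eef_pos"]+[0,0,-40]
for n in("top","side"):
    im=optics.get_image(n)[:,:,::-1].copy()
    u,v=proj(n,b).astype(int)
    r.append(cv2.resize(im[v-40:v+40,u-40:u+40],(400,400),interpolation=cv2.INTER_CUBIC)); print(u,v)
cv2.imwrite("pics/g2.png",np.hstack(r))
E
```

```text
t: 6.95
eef_pos: [522.8, 288.5, 205.9]
eef_rot: [[0.002, 0.318, 0.948], [0.002, 0.948, -0.318], [-1.0, 0.002, 0.002]]
wrist_force: [-0.4, -0.5, -0.4]
finger_gap: 0.183
t: 7.12
eef_pos: [522.0, 288.4, 202.7]
eef_rot: [[0.0, 0.318, 0.948], [0.0, 0.948, -0.318], [-1.0, 0.0, 0.0]]
wrist_force: [-0.9, 0.4, -2.2]
finger_gap: 0.179
t 7.12 pos [522.  288.4 202.7] yaw -18.53 tilt 0.02 F [-0.85  0.35 -2.25] M [ 0.05 -0.01 -0.  ] gap 0.179 j [-53.  20.  28.  87. -10.  75. -43.]
tool delta [   2.6 -275.4  144. ] turn x -48.53
rotvec [-4.853e+01  1.000e-02 -1.000e-02]
158 212
347 240
```

View pics/g2.png

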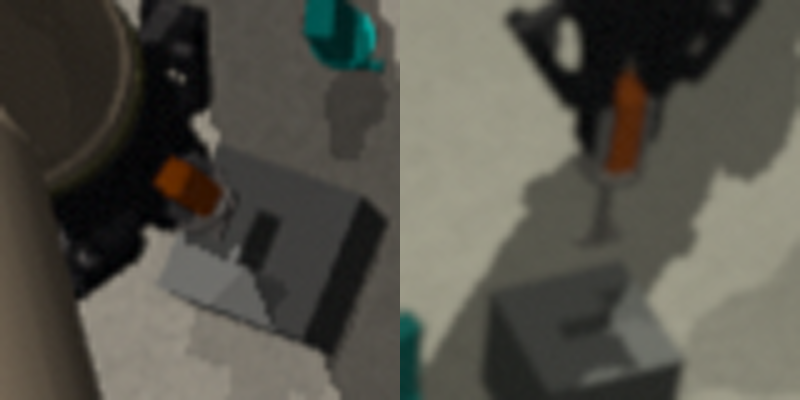

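```bash

python3 - <<'E'
from fit import *
for n,c in(("top",(169.6,220)),("side",(345,264.4))):
    im=optics.get_image(n); p=onz(n,c,72)
    print(n,p,edgefit(n,im,p[:2],14.5,6.5,72,-18.5,r=6,ry=5,d=2))
    print(edgefit(n,im,p[:2],40,40,72,-18.5,r=6,ry=5))
E
python3 -m inch '[[0,-0.0275,0.0144,0,0,0,0],[0,-0.0275,0.0144,0,0,0,0],[0,-0.0275,0.0144,0,0,0,0],[0,-0.0275,0.0144,0,0,0,0],[0,-0.0275,0.0144,0,0,0,0],[0,-0.0275,0.0144,0,0,0,0],[0,-0.0275,0.0144,0,0,0,0],[0,-0.0275,0.0144,0,0,0,0]]'
python3 -m inch '[[0,-0.0275,0.0144,0,0,0,0],[0,-0.0275,0.0144,0,0,0,0],[0,0,0,-7,0,0,0],[0,0,0,-7,0,0,0],[0,0,0,-7,0,0,0],[0,0,0,-7,0,0,0],[0,0,0,-7,0,0,0],[0,0,0,-7,0,0,0]]'
python3 -m inch '[[0,0,0,-6.5,0,0,0],[0,0,0,0,0,0,0],[0,0,0,0,0,0,0],[0,0,0,0,0,0,0]]'
python3 go.py 571.6 -18 140 30

```

```text
top [520.73 286.29  72.  ] (array([520.96, 287.21, -18.75]), np.float64(-171.0325927734375))
(array([519.32, 287.89, -17.87]), np.float64(-90.8110580444336))
side [519.74 289.84  72.  ] (array([522.95, 288.41, -23.48]), np.float64(-72.37832641601562))
(array([523.44, 289.12, -16.98]), np.float64(-65.9647216796875))
t: 7.98
eef_pos: [560.9, 41.6, 202.0]
eef_rot: [[-0.001, 0.318, 0.948], [-0.0, 0.948, -0.318], [-1.0, -0.001, -0.001]]
wrist_force: [0.1, 0.9, -0.7]
finger_gap: 0.183
t: 8.65
eef_pos: [570.7, -18.1, 201.8]
eef_rot: [[-0.002, -0.404, 0.915], [-0.0, 0.915, 0.404], [-1.0, 0.0, -0.002]]
wrist_force: [0.4, 0.0, -0.9]
finger_gap: 0.18
t: 8.98
eef_pos: [570.9, -18.2, 202.3]
eef_rot: [[-0.001, -0.496, 0.868], [-0.0, 0.868, 0.496], [-1.0, 0.0, -0.001]]
wrist_force: [-0.2, -0.2, -1.3]
finger_gap: 0.18
t 8.98 pos [570.9 -18.2 202.3] yaw 29.73 tilt 0.05 F [-0.19 -0.19 -1.32] M [ 0.02 -0.02 -0.01] gap 0.180 j [-24.  17.  29.  91.  -8.  74.  35.]
tool delta [62.3 -0.2  0.7] turn x -0.27
rotvec [-0.27 -0.05 -0.02]
```

```bash

python3 -m inch '[[0.015,0,0.0005,0,0,0,0],[0.02,0,0,0,0,0,0],[0.015,0,0,0,0,0,0],[0.01,0,0,0,0,0,0],[0,0,0,0,0,0,0],[0,0,0,0,0,0,0],[0,0,0,0,0,0,0]]'
python3 go.py 571.6 -18 140 30
python3 - <<'E'
from h import *
r=[]
s=sensors.sense();b=s["eef_pos"]+[0,0,-67]
for n in("top","side"):
    im=optics.get_image(n)[:,:,::-1].copy()
    u,v=proj(n,b).astype(int)
    r.append(cv2.resize(im[v-32:v+32,u-32:u+32],(400,400),interpolation=cv2.INTER_CUBIC)); print(u,v,proj(n,b))
cv2.imwrite("pics/g3.png",np.hstack(r))
E
```

```text
t: 9.57
eef_pos: [572.2, -18.0, 143.8]
eef_rot: [[0.001, -0.499, 0.867], [-0.0, 0.867, 0.499], [-1.0, -0.001, 0.001]]
wrist_force: [0.3, -0.3, -0.5]
finger_gap: 0.18
t 9.57 pos [572.2 -18.  143.8] yaw 29.92 tilt 0.07 F [ 0.27 -0.3  -0.47] M [-0.02  0.03  0.02] gap 0.180 j [-24.  20.  28.  95. -10.  67.  37.]
tool delta [ 3.8  0.3 -0.5] turn x -0.08
rotvec [-0.08  0.06  0.04]
289 203 [289.36203781 203.90330382]
263 211 [263.8918991  211.14566611]
```

View pics/g3.png

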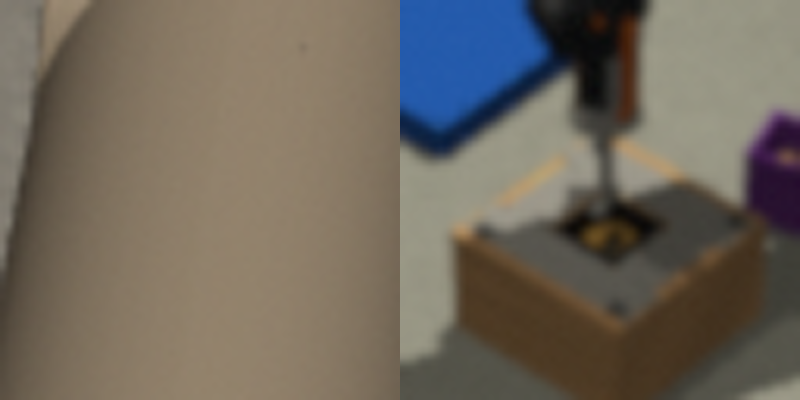

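The top camera is blocked by the arm. The side view shows the bar over the bore at about (264,211). Lowering into the well.

```bash

python3 -m inch '[[0.008,0,0,0,0,0,0],[0.006,0,0,0,0,0,0],[0.004,0,0,0,0,0,0],[0.002,0,0,0,0,0,0],[0,0,0,0,0,0,0],[0,0,0,0,0,0,0]]'
python3 go.py 571.6 -18 118 30

```

```text
t: 10.17
eef_pos: [571.5, -17.9, 122.6]
eef_rot: [[-0.0, -0.499, 0.866], [-0.0, 0.866, 0.499], [-1.0, 0.0, -0.0]]
wrist_force: [-0.0, 0.7, -0.8]
finger_gap: 0.18
t 10.17 pos [571.5 -17.9 122.6] yaw 29.96 tilt 0.03 F [-0.    0.73 -0.82] M [ 0.03 -0.06 -0.02] gap 0.180 j [-23.  21.  28.  97. -11.  65.  37.]
tool delta [ 4.6 -0.1  0. ] turn x -0.04
rotvec [-0.04 -0.03 -0.01]
```

```bash

for i in 1; do python3 -m inch '[[0.001,0,0,0,0,0,0],[0.001,0,0,0,0,0,0],[0.001,0,0,0,0,0,0],[0,0,0,0,0,0,0]]' | egrep 'pos|force'; done
python3 -m inch '[[0.001,0,0,0,0,0,0],[0.001,0,0,0,0,0,0],[0,0,0,0,0,0,0]]' | egrep 'pos|force'

```

```text
eef_pos: [571.6, -17.9, 119.7]
wrist_force: [-0.4, 0.7, -0.6]
eef_pos: [571.5, -17.9, 117.6]
wrist_force: [0.2, 0.6, -0.9]
```

```bash

python3 -m inch '[[0.001,0,0,0,0,0,0],[0.001,0,0,0,0,0,0],[0,0,0,0,0,0,0]]' | egrep 'pos|force'

```

```text
eef_pos: [571.5, -17.8, 115.5]
wrist_force: [0.9, 1.0, -1.3]
```

```bash

python3 -m inch '[[0.001,0,0,0,0,0,0],[0.001,0,0,0,0,0,0],[0,0,0,0,0,0,0]]' | egrep 'pos|force'

```

```text
eef_pos: [571.5, -17.9, 113.5]
wrist_force: [0.2, 0.2, -0.8]
```

```bash

python3 -m inch '[[0.001,0,0,0,0,0,0],[0.001,0,0,0,0,0,0],[0,0,0,0,0,0,0]]' | egrep 'pos|force'

```

```text
eef_pos: [571.5, -17.9, 111.5]
wrist_force: [0.2, -0.1, -0.7]
```

```bash

python3 -m inch '[[0.001,0,0,0,0,0,0],[0.001,0,0,0,0,0,0],[0,0,0,0,0,0,0]]' | egrep 'pos|force'

```

```text
eef_pos: [571.5, -17.9, 109.5]
wrist_force: [0.3, -0.7, -0.3]
```

```bash

python3 -m inch '[[0.001,0,0,0,0,0,0],[0.001,0,0,0,0,0,0],[0,0,0,0,0,0,0]]' | egrep 'pos|force'

```

```text
eef_pos: [571.5, -17.9, 107.5]
wrist_force: [1.2, 0.6, -1.2]
```

```bash

python3 -m inch '[[0.001,0,0,0,0,0,0],[0.001,0,0,0,0,0,0],[0,0,0,0,0,0,0]]' | egrep 'pos|force'

```

```text
eef_pos: [571.5, -17.9, 105.5]
wrist_force: [0.3, 0.3, -0.1]
```

```bash

python3 -m inch '[[0.001,0,0,0,0,0,0],[0.001,0,0,0,0,0,0],[0,0,0,0,0,0,0]]' | egrep 'pos|force'

```

```text
eef_pos: [571.9, -17.9, 104.8]
wrist_force: [-3.2, -0.1, 6.7]
```

Contact at bar z ≈ 37.8, which is 24.2 mm below the top. A shallow insert puts its floor there, so the bar has passed the slot at the first try. Easing the pressure, then turning.

```bash

python3 -m inch '[[-0.001,0,0,0,0,0,0],[0,0,0,0,0,0,0]]' | egrep 'pos|force'
python3 go.py

```

```text
eef_pos: [571.8, -17.9, 105.0]
wrist_force: [-0.2, 0.3, -1.3]
t 12.67 pos [571.8 -17.9 105. ] yaw 29.97 tilt 0.03 F [-0.18  0.28 -1.35] M [ 0.02 -0.03  0.02] gap 0.179 j [-23.  22.  27.  98. -11.  63.  38.]
```

```bash

python3 -m inch '[[0.0003,0,0,3,0,0,0],[0,0,0,3,0,0,0],[0,0,0,3,0,0,0],[0,0,0,0,0,0,0]]' | egrep 'pos|force'
python3 go.py
python3 -m inch '[[0,0,0,3,0,0,0],[0,0,0,3,0,0,0],[0,0,0,3,0,0,0],[0,0,0,0,0,0,0]]' | egrep 'pos|force'
python3 go.py

```

```text
eef_pos: [572.0, -17.9, 104.8]
wrist_force: [-0.2, -0.7, 2.4]
t 13.00 pos [572.  -17.9 104.8] yaw 20.83 tilt 0.05 F [-0.24 -0.67  2.44] M [ 0.1  -0.04  0.  ] gap 0.181 j [-24.  23.  29.  98. -12.  63.  29.]
eef_pos: [572.0, -17.9, 104.8]
wrist_force: [0.7, 0.0, 3.1]
t 13.33 pos [572.  -17.9 104.8] yaw 11.93 tilt 0.05 F [0.66 0.04 3.08] M [-0.   -0.01  0.02] gap 0.180 j [-26.  23.  31.  98. -13.  63.  21.]
```

```bash

python3 -m inch '[[0,0,0,4,0,0,0],[0,0,0,4,0,0,0],[0,0,0,4,0,0,0],[0,0,0,4,0,0,0],[0,0,0,4,0,0,0],[0,0,0,4,0,0,0],[0,0,0,0,0,0,0]]' | egrep 'force'
python3 go.py
python3 -m inch '[[0,0,0,4,0,0,0],[0,0,0,4,0,0,0],[0,0,0,4,0,0,0],[0,0,0,4,0,0,0],[0,0,0,4,0,0,0],[0,0,0,0,0,0,0]]' | egrep 'force'
python3 go.py

```

```text
wrist_force: [0.6, 0.3, 3.1]
t 13.92 pos [572.  -17.9 104.8] yaw -12.05 tilt 0.04 F [0.64 0.25 3.12] M [ 0.01  0.02 -0.03] gap 0.182 j [-29.  24.  35.  98. -15.  63.  -1.]
wrist_force: [0.2, 0.8, 5.0]
t 14.42 pos [572.  -18.  104.8] yaw -31.97 tilt 0.04 F [0.15 0.75 5.04] M [ 0.02  0.04 -0.06] gap 0.183 j [-32.  25.  40.  98. -17.  63. -19.]
```

```bash

python3 -m inch '[[-0.0003,0,0,3,0,0,0],[0,0,0,3,0,0,0],[0,0,0,3,0,0,0],[0,0,0,3,0,0,0],[0,0,0,0,0,0,0]]' | egrep 'force'
python3 go.py
python3 -m inch '[[0,0,0,3,0,0,0],[0,0,0,3,0,0,0],[0,0,0,3,0,0,0],[0,0,0,0,0,0,0]]' | egrep 'force'
python3 go.py

```

```text
wrist_force: [-0.0, 0.4, 3.0]
t 14.83 pos [571.7 -17.9 104.8] yaw -43.88 tilt 0.01 F [-0.02  0.35  3.  ] M [-0.01 -0.03 -0.  ] gap 0.178 j [-34.  25.  42.  98. -19.  64. -30.]
wrist_force: [-0.6, 0.6, 3.3]
t 15.17 pos [571.7 -17.9 104.8] yaw -52.88 tilt 0.01 F [-0.63  0.57  3.34] M [ 0.07 -0.    0.04] gap 0.178 j [-35.  26.  44.  98. -20.  64. -38.]
```

```bash

python3 -m inch '[[-0.0005,0,0,0,0,0,0],[-0.0005,0,0,0,0,0,0],[-0.0005,0,0,0,0,0,0],[-0.0005,0,0,0,0,0,0]]' | egrep 'pos|force'
python3 -m inch '[[-0.0005,0,0,0,0,0,0],[-0.0005,0,0,0,0,0,0]]' | egrep 'pos|force'

```

```text
eef_pos: [571.0, -17.8, 106.2]
wrist_force: [0.4, -0.2, -6.8]
eef_pos: [570.8, -17.7, 106.5]
wrist_force: [2.8, 0.5, -14.6]
```

```bash

python3 -m inch '[[-0.0005,0,0,0,0,0,0],[-0.0005,0,0,0,0,0,0]]' | egrep 'pos|force'

```

```text
eef_pos: [570.8, -17.8, 107.7]
wrist_force: [2.2, -0.4, -14.9]
```

The shoes are slipping at about 14 N and the cartridge is moving. Continuing slowly.

```bash

python3 -m inch '[[-0.0007,0,0,0,0,0,0],[-0.0007,0,0,0,0,0,0],[-0.0007,0,0,0,0,0,0],[-0.0007,0,0,0,0,0,0]]' | egrep 'pos|force'
python3 -m inch '[[-0.001,0,0,0,0,0,0],[-0.001,0,0,0,0,0,0],[-0.001,0,0,0,0,0,0],[-0.001,0,0,0,0,0,0]]' | egrep 'pos|force'
python3 go.py 571.5 -18 115 -53

```

```text
eef_pos: [571.0, -17.9, 111.3]
wrist_force: [-1.2, -0.9, -13.8]
eef_pos: [571.4, -17.9, 115.6]
wrist_force: [-0.6, 0.3, -14.1]
t 16.50 pos [571.4 -17.9 115.6] yaw -53.03 tilt 0.03 F [ -0.59   0.29 -14.08] M [0.01 0.23 0.02] gap 0.178 j [-36.  25.  44.  98. -19.  65. -39.]
tool delta [0.6 0.  0.2] turn x -0.03
rotvec [-0.03 -0.02  0.02]
```

```bash

for i in 1; do
python3 -m inch '[[-0.0015,0,0,0,0,0,0],[-0.0015,0,0,0,0,0,0],[-0.0015,0,0,0,0,0,0],[-0.0015,0,0,0,0,0,0],[-0.0015,0,0,0,0,0,0],[-0.0015,0,0,0,0,0,0]]' | egrep 'pos|force'
python3 -m inch '[[-0.0015,0,0,0,0,0,0],[-0.0015,0,0,0,0,0,0],[-0.0015,0,0,0,0,0,0],[-0.0015,0,0,0,0,0,0],[-0.0015,0,0,0,0,0,0],[-0.0015,0,0,0,0,0,0]]' | egrep 'pos|force'
done
python3 go.py 571.5 -18 170 -53

```

```text
eef_pos: [571.7, -17.9, 124.8]
wrist_force: [-1.1, -0.4, -14.9]
eef_pos: [571.7, -17.9, 133.8]
wrist_force: [-0.1, 0.1, -14.0]
t 17.50 pos [571.7 -17.9 133.8] yaw -53.04 tilt 0.00 F [ -0.13   0.08 -13.97] M [0.09 0.13 0.  ] gap 0.178 j [-36.  24.  45.  96. -18.  67. -40.]
tool delta [-36.2  -0.2  -0. ] turn x -0.04
rotvec [-0.04  0.    0.  ]
```

```bash

for i in 1; do
python3 -m inch '[[-0.0015,0,0,0,0,0,0],[-0.0015,0,0,0,0,0,0],[-0.0015,0,0,0,0,0,0],[-0.0015,0,0,0,0,0,0],[-0.0015,0,0,0,0,0,0],[-0.0015,0,0,0,0,0,0]]' | egrep 'pos|force'
python3 -m inch '[[-0.0015,0,0,0,0,0,0],[-0.0015,0,0,0,0,0,0],[-0.0015,0,0,0,0,0,0],[-0.0015,0,0,0,0,0,0],[-0.0015,0,0,0,0,0,0],[-0.0015,0,0,0,0,0,0]]' | egrep 'pos|force'
python3 -m inch '[[-0.001,0,0,0,0,0,0],[-0.001,0,0,0,0,0,0],[-0.001,0,0,0,0,0,0],[-0.001,0,0,0,0,0,0],[-0.001,0,0,0,0,0,0],[-0.001,0,0,0,0,0,0]]' | egrep 'pos|force'
done
python3 go.py 571.5 -18 175 -53

```

```text
eef_pos: [573.0, -18.2, 144.3]
wrist_force: [-0.7, 0.3, -2.9]
eef_pos: [571.6, -17.9, 151.7]
wrist_force: [-0.1, 0.3, -2.7]
eef_pos: [571.6, -17.9, 157.6]
wrist_force: [-0.1, 0.6, -3.4]
t 19.00 pos [571.6 -17.9 157.6] yaw -53.03 tilt 0.01 F [-0.06  0.63 -3.36] M [ 0.03 -0.09  0.07] gap 0.180 j [-37.  23.  46.  95. -17.  70. -40.]
tool delta [-17.4  -0.1   0. ] turn x -0.03
rotvec [-0.03 -0.    0.01]
```

```bash

python3 -m inch '[[-0.003,0,0,0,0,0,0],[-0.003,0,0,0,0,0,0],[-0.004,0,0,0,0,0,0],[-0.005,0,0,0,0,0,0],[-0.005,0,0,0,0,0,0],[-0.005,0,0,0,0,0,0],[-0.003,0,0,0,0,0,0],[0,0,0,0,0,0,0]]' | egrep 'pos|force'
python3 go.py 515 -251 185 -53
python3 - <<'E'
from h import *
r=[]
s=sensors.sense();b=s["eef_pos"]+[0,0,-80]
for n in("top","side"):
    im=optics.get_image(n)[:,:,::-1].copy()
    u,v=proj(n,b).astype(int)
    r.append(cv2.resize(im[v-50:v+50,u-50:u+50],(400,400),interpolation=cv2.INTER_CUBIC))
cv2.imwrite("pics/g4.png",np.hstack(r))
E
```

```text
eef_pos: [572.1, -18.0, 186.6]
wrist_force: [-0.7, -0.9, -3.4]
t 19.67 pos [572.1 -18.  186.6] yaw -53.03 tilt 0.08 F [-0.7  -0.9  -3.39] M [-0.   -0.05  0.02] gap 0.180 j [-37.  21.  46.  93. -16.  73. -41.]
tool delta [   1.5 -185.8  151.9] turn x -0.03
rotvec [-0.03  0.04 -0.07]
```

View pics/g4.png

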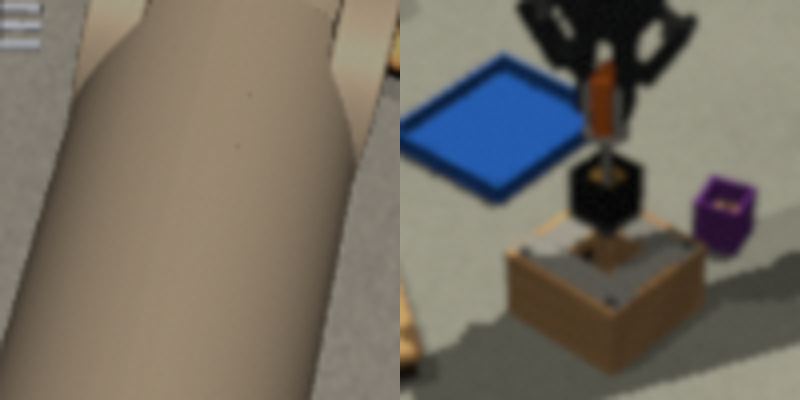

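The black cartridge hangs upright on the puller above the empty bore. Carrying it to the tray.

```bash

python3 -m inch '[[0,-0.0025,0.002,0,0,0,0],[0,-0.005,0.004,0,0,0,0],[0,-0.008,0.0065,0,0,0,0],[0,-0.01,0.0082,0,0,0,0],[0,-0.011,0.009,0,0,0,0],[0,-0.011,0.009,0,0,0,0],[0,-0.011,0.009,0,0,0,0],[0,-0.011,0.009,0,0,0,0]]' | egrep 'pos|force'
python3 -m inch '[[0,-0.011,0.009,0,0,0,0],[0,-0.011,0.009,0,0,0,0],[0,-0.011,0.009,0,0,0,0],[0,-0.011,0.009,0,0,0,0],[0,-0.011,0.009,0,0,0,0],[0,-0.011,0.009,0,0,0,0],[0,-0.011,0.009,0,0,0,0],[0,-0.011,0.009,0,0,0,0]]' | egrep 'pos|force'
python3 -m inch '[[0,-0.011,0.009,0,0,0,0],[0,-0.01,0.0082,0,0,0,0],[0,-0.008,0.0065,0,0,0,0],[0,-0.005,0.004,0,0,0,0],[0,-0.0025,0.002,0,0,0,0],[0,0,0,0,0,0,0],[0,0,0,0,0,0,0]]' | egrep 'pos|force'
python3 go.py 515 -251 120 -53
python3 - <<'E'
from h import *
s=sensors.sense();b=s["eef_pos"]+[0,0,-80]
r=[]
for n in("top","side"):
    im=optics.get_image(n)[:,:,::-1].copy()
    u,v=proj(n,b).astype(int)
    r.append(cv2.resize(im[v-50:v+50,u-50:u+50],(400,400),interpolation=cv2.INTER_CUBIC))
cv2.imwrite("pics/g5.png",np.hstack(r))
E
```

```text
eef_pos: [549.4, -107.4, 185.7]
wrist_force: [-0.1, 0.5, -2.9]
eef_pos: [522.1, -217.7, 185.7]
wrist_force: [0.0, 0.1, -3.7]
eef_pos: [512.0, -260.7, 185.5]
wrist_force: [0.5, -0.2, -2.7]
t 21.68 pos [ 512.  -260.7  185.5] yaw -53.01 tilt 0.02 F [ 0.49 -0.23 -2.68] M [ 0.01  0.06 -0.02] gap 0.178 j [-14.  23.  50.  92. -18.  73. -14.]
tool delta [65.5  8.2 -5.9] turn x -0.01
rotvec [-0.01 -0.02 -0.01]
```

View pics/g5.png

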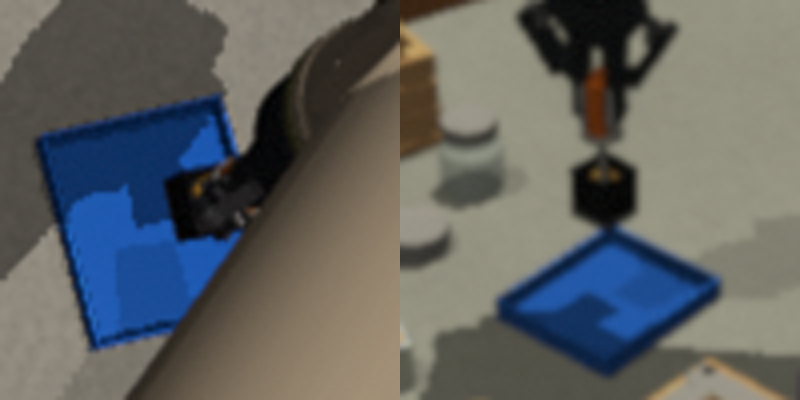

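```bash

python3 -m inch '[[0,0.004,-0.003,0,0,0,0],[0.006,0.004,-0.003,0,0,0,0],[0.01,0,0,0,0,0,0],[0.013,0,0,0,0,0,0],[0.013,0,0,0,0,0,0],[0.013,0,0,0,0,0,0],[0.01,0,0,0,0,0,0],[0.006,0,0,0,0,0,0]]' | egrep 'pos|force'
python3 -m inch '[[0.004,0,0,0,0,0,0],[0.003,0,0,0,0,0,0],[0,0,0,0,0,0,0],[0,0,0,0,0,0,0]]' | egrep 'pos|force'
python3 go.py 515 -251 95 -53

```

```text
eef_pos: [513.9, -251.0, 112.5]
wrist_force: [-0.7, 0.1, -3.0]
eef_pos: [514.9, -251.7, 107.9]
wrist_force: [-0.6, -0.0, -3.3]
t 22.78 pos [ 514.9 -251.7  107.9] yaw -53.04 tilt 0.03 F [-0.56 -0.02 -3.27] M [-0.07  0.    0.06] gap 0.179 j [-14.  27.  48.  98. -22.  65. -13.]
tool delta [12.9  0.5 -0.5] turn x -0.04
rotvec [-0.04  0.03 -0.01]
```

```bash

python3 -m inch '[[0.002,0,0,0,0,0,0],[0.002,0,0,0,0,0,0],[0.002,0,0,0,0,0,0],[0.002,0,0,0,0,0,0],[0.001,0,0,0,0,0,0],[0.001,0,0,0,0,0,0],[0,0,0,0,0,0,0],[0,0,0,0,0,0,0]]' | egrep 'pos|force'
python3 -m inch '[[0.001,0,0,0,0,0,0],[0.001,0,0,0,0,0,0],[0,0,0,0,0,0,0]]' | egrep 'pos|force'

```

```text
eef_pos: [514.6, -251.5, 97.6]
wrist_force: [-1.0, -0.7, -2.6]
eef_pos: [514.6, -251.4, 95.4]
wrist_force: [-0.4, -0.2, -3.4]
```

```bash

python3 -m inch '[[0.0005,0,0,0,0,0,0],[0.0005,0,0,0,0,0,0],[0,0,0,0,0,0,0]]' | egrep 'pos|force'

```

```text
eef_pos: [514.6, -251.5, 94.5]
wrist_force: [-0.1, 0.8, -2.6]
```

```bash

python3 -m inch '[[0.0005,0,0,0,0,0,0],[0.0005,0,0,0,0,0,0],[0,0,0,0,0,0,0],[0,0,0,0,0,0,0]]' | egrep 'pos|force'

```

```text
eef_pos: [514.8, -251.6, 93.8]
wrist_force: [0.0, 0.8, -0.3]
```

```bash

python3 -m inch '[[0.0004,0,0,0,0,0,0],[0.0004,0,0,0,0,0,0],[0,0,0,0,0,0,0],[0,0,0,0,0,0,0]]' | egrep 'pos|force'

```

```text
eef_pos: [514.7, -251.5, 92.9]
wrist_force: [0.0, 0.4, -0.6]
```

```bash

python3 -m inch '[[0.0004,0,0,0,0,0,0],[0.0003,0,0,0,0,0,0],[0,0,0,0,0,0,0],[0,0,0,0,0,0,0]]' | egrep 'pos|force'

```

```text
eef_pos: [514.8, -251.6, 92.8]
wrist_force: [-1.4, 1.5, 5.6]
```

The cartridge stands on the tray floor and the bar rests on the insert floor (+5.6 N). Easing off and opening gently.

```bash

python3 -m inch '[[-0.0007,0,0,0,0,0,0],[0,0,0,0,0,0,0],[0,0,0,0,0,0,0]]' | egrep 'pos|force'
python3 -m inch '[[0,0,0,0,0,0,20],[0,0,0,0,0,0,22],[0,0,0,0,0,0,25],[0,0,0,0,0,0,30],[0,0,0,0,0,0,38],[0,0,0,0,0,0,45],[0,0,0,0,0,0,50],[0,0,0,0,0,0,50]]' 20
python3 -m inch '[[0,0,0,0,0,0,50],[0,0,0,0,0,0,50]]'
python3 - <<'E'
from h import *
s=sensors.sense();b=s["eef_pos"]+[0,0,-40]
r=[]
for n in("top","side"):
    im=optics.get_image(n)[:,:,::-1].copy()
    u,v=proj(n,b).astype(int)
    r.append(cv2.resize(im[v-50:v+50,u-50:u+50],(400,400),interpolation=cv2.INTER_CUBIC))
cv2.imwrite("pics/g6.png",np.hstack(r))
E
```

```text
eef_pos: [514.7, -251.5, 92.8]
wrist_force: [0.2, 0.2, 0.6]
t: 25.87
eef_pos: [514.6, -251.5, 92.8]
eef_rot: [[-0.0, 0.799, 0.601], [-0.0, 0.601, -0.799], [-1.0, -0.0, -0.0]]
wrist_force: [0.4, -0.3, -0.9]
finger_gap: 0.499
t: 26.03
eef_pos: [514.7, -251.5, 92.8]
eef_rot: [[-0.0, 0.799, 0.601], [-0.0, 0.601, -0.799], [-1.0, -0.0, 0.0]]
wrist_force: [-0.2, -1.0, -0.4]
finger_gap: 0.499
```

View pics/g6.png

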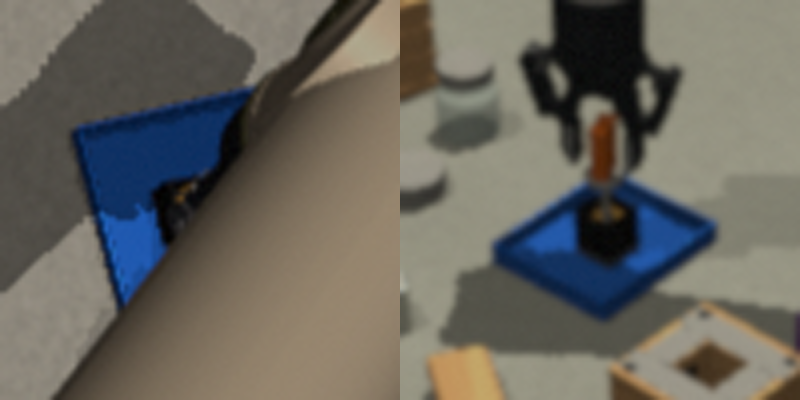

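The cartridge and puller stand upright between the open fingers. Going straight up.

```bash

python3 -m inch '[[-0.003,0,0,0,0,0,50],[-0.005,0,0,0,0,0,50],[-0.008,0,0,0,0,0,50],[-0.01,0,0,0,0,0,50],[-0.015,0,0,0,0,0,50],[-0.015,0,0,0,0,0,50],[-0.015,0,0,0,0,0,50],[-0.015,0,0,0,0,0,50]]'| egrep 'pos|force'
python3 -m inch '[[-0.015,0,0,0,0,0,50],[-0.015,0,0,0,0,0,50],[-0.015,0,0,0,0,0,50],[-0.01,0.02,0.02,0,0,0,50],[0,0.025,0.025,0,0,0,50],[0,0.025,0.025,0,0,0,50],[0,0.025,0.025,0,0,0,50],[0,0.02,0.02,0,0,0,50]]'| egrep 'pos|force'
python3 -m inch '[[0,0,0,0,0,0,50],[0,0,0,0,0,0,50],[0,0,0,0,0,0,50],[0,0,0,0,0,0,50]]'| egrep 'pos|force'
python3 - <<'E'
from fit import *
r=[]
for n in("top","side"):
    im=optics.get_image(n)
    cv2.imwrite(f"pics/end_{n}.png",im[:,:,::-1])
    u,v=proj(n,(515,-251,40)).astype(int)
    r.append(cv2.resize(im[v-50:v+50,u-50:u+50,::-1],(400,400),interpolation=cv2.INTER_CUBIC))
    print(n,edgefit(n,im,(515,-251),20,20,50,13,r=12))
cv2.imwrite("pics/g7.png",np.hstack(r))
E
```

```text
eef_pos: [514.8, -251.8, 180.7]
wrist_force: [0.3, 0.4, 0.4]
eef_pos: [678.0, -273.4, 234.4]
wrist_force: [0.4, 0.2, 0.8]
eef_pos: [674.9, -274.8, 235.1]
wrist_force: [-0.9, 1.0, 1.6]
top (array([ 504.99, -246.32,   12.79]), np.float64(-32.49123764038086))
side (array([ 526.95, -262.9 ,    5.84]), np.float64(-67.74653625488281))
```

View pics/g7.png

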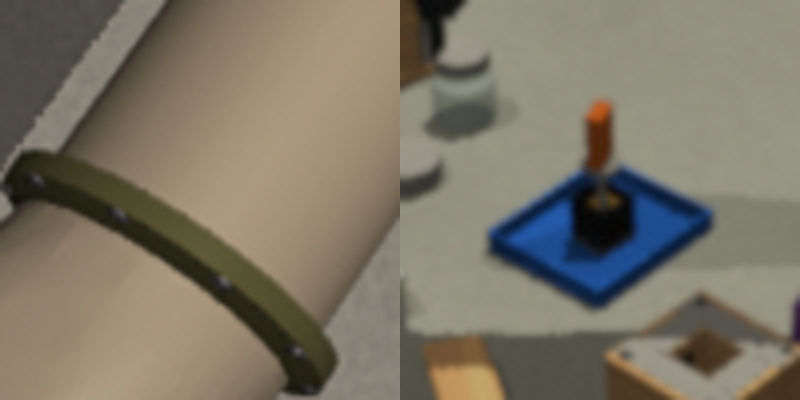

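View pics/end_top.png

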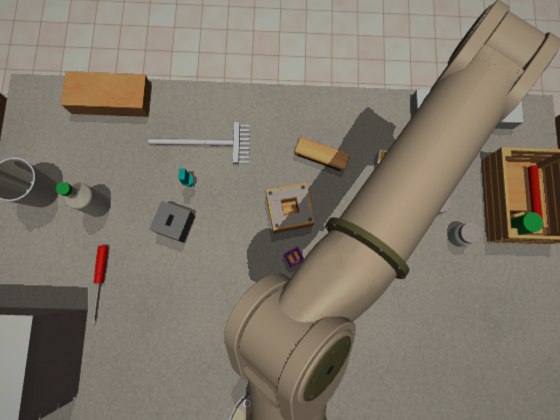

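The side view shows the cartridge upright near the middle of the tray, about (265,180) in the full picture, with the puller standing in it. The bystanders visible in the top view are in place, and the gripper is clear. Handing in.

```bash
python3 -c "
from rig import ticket; print(ticket.sign_off())"
```

```text
the job is handed in; nothing more can be done
None
```

The cartridge is standing upright in the blue tray with the puller still in it. I let go and handed the job in at about 28 s of the 72 s allowed.

**What I did:**
- **Slot:** I took the orange puller from the rack and lowered it with the bar at 30°. It passed through the slot without touching and met the insert's floor about 24 mm below the cartridge's top.
- **Lock:** I turned it about 83° clockwise with 5 N or less of downward force.
- **Draw:** The cartridge came straight up with at most about 15 N at the wrist.
- **Set down:** I lowered it until it stood on the tray floor while still held, with about 6 N of pressure. Then I eased off, opened the fingers and backed away.

**Last checks:**
- **Placement:** The last side picture shows the cartridge upright near the middle of the tray. By the robot's position at release, it is within about 1 mm of the tray centre I measured.
- **Wrist force:** It was back to about 2 N, close to its noise level, with nothing held.
- **Bystanders:** Those visible in the last top picture looked unmoved. The polish tin was hidden by the arm there and the spare cartridge mostly so, so I did not check those two from above.

**Failed check:** My final numerical fit of the cartridge's position did not work. The arm hid it from the top camera and the side fit was poor, so the two disagreed by about 27 mm. The placement therefore rests on the robot's position at release and the side picture.

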